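# Release a nut drawer's locked stay and shut the drawer

## Robot

A 7-joint arm with a two-finger parallel gripper is mounted at the origin on a cart in front of the work surface, level with it; the furniture and walls round the work are solid. World frame = base frame: x ahead of the robot, y to its left, z up, the work surface at z = 0. Lengths are in m, angles in rad, forces in N, time in s.
With the tool pointing down it reaches from about 0.4 to 0.9 m from the base axis. Payload 5.5 kg.
Tool frame: the origin (TCP) lies at the very end of the fingers, on their centre line; the grasp point (between the pads) lies 19 mm behind it; z points along the fingers, y is the line along which they close (so a half turn about z gives the same grasp; the last joint's range is limited). The gripper opens to 92 mm and grips with 3 to 60 N. Pads are 19 mm wide; open, the fingers measure 130 mm over their backs; the gripper's body (75 mm by 190 mm) begins 47 mm behind the grasp point.
Start: joints at [-1.008, 0.501, -0.427, 1.55, 0.221, 1.138, -0.21], TCP at [0.192, 0.621, 0.227] pointing down, gripper open.
Joint ranges: [-2.88, 2.88], [-0.31, 2.03], [-1.54, 1.56], [0.2, 2.42], [-1.41, 4.55], [0.19, 2.02], [-2.57, 2.57]. Speed limits (rad/s): [2.57, 2.57, 3.14, 3.14, 3.14, 3.14, 3.14].

## Interface

Orientations are given as a unit quaternion [w, x, y, z].
In Python, from cell import * gives the robot as it stands. The module is installed in compiled form; this text tells all that it offers.
- The arm moves only by the shell command python3 -m creep 'ROWS' [FORCE]. ROWS is a JSON object of lists of equal length, an entry for each row: "gripper": the opening, from 0 (shut) to 1 (fully open); "slide": the shift along the tool's x, y, z in mm, a list of three; "turn": the turn, a rotation vector about the tool's x, y, z in degrees, a list of three. In form: {"gripper": [gripper, ...], "slide": [[tx, ty, tz], ...], "turn": [[ax, ay, az], ...]}. A call has 1 to 8 rows; each row is the pose to reach, as a shift and turn from the pose commanded when the call began, along the tool's axes at that moment; what a row does not reach only later rows make up. A row lasts 1/8 s, in which the tool goes at most 62.5 mm and 10.7 degrees, less where a joint would pass 70% of its speed; a pose out of reach is approached as far as the arm can. A call with a gripper value outside its range is refused whole. The fingers move at their own pace and stop on an object; FORCE is the grip in N (left out, the last holds). Time passes only in rows, so rows that repeat a pose let the fingers close. It gives the time, the measured TCP pose, the force, the opening and the grip force at its end, in the units of the state.
- observe(): the state, without advancing time (a new reading comes with each control period).
- grab_frame(name): name is "scene" or "top" or "wrist"; returns the picture (420x560x3 uint8, red, green, blue); there is no depth.
- calibration(name): a dict with "K" (3x3 intrinsics, pixels), "dist" ([k1, k2, p1, p2, k3] as OpenCV has them; the pictures are not rectified), "R" (3x3) and "t" (3): a world point X has camera coordinates R X + t; the wrist camera has in their place "tool_from_camera" (4x4, takes a point from camera to tool coordinates, whose origin is the TCP and whose axes are the flange's). Camera axes: x right, y down, z forward; pixel columns grow to the right and rows downward; lengths in m; the calibration is good to about 2 mm. A picture is of the moment at which its call begins: read the wrist's pose just before it. calibration takes no time and is no camera call.
- sign_off(): hands the job in; it is judged then, once.
The state is a dict: "t": time; "joint_positions": joint angles; "dq": joint speeds; "tau": joint torques, N m; "tcp_pos": TCP position; "tcp_rot": TCP orientation; "ft_force": force on the tool from outside, world axes, zero at the start; "wrist_torque": the same for the moment, N m; "finger_gap": finger opening in m; "grasp_force": force on a finger pad.
Only numpy, scipy, OpenCV 4.12 (cv2) and the standard library are available. Lean on these libraries where they do the work, as an engineer would, in place of code of your own. Each camera call takes 0.05 s, during which the arm holds its last target. There are 200 camera calls.

## Task

Two identical small parts-drawer units stand on the bench; the drawer of one has been left standing open, locked by the stay beside its lid hinge. On that unit lift the stay by its ball knob until it stands well up, about 45 degrees, let go so that it stays raised, then push the drawer fully home. Leave the other unit, the jar and the open tin of screws alone.

Things in the scene. Friction and masses are not known exactly. Their poses are not given: they have to be found in the camera images.
- open_unit: Grey sheet-metal case of the unit whose drawer stands open: 130 mm deep (x), 110 wide (y), 70 high, fixed to the bench; a shut lid on top, its hinge across the top near the back. Origin: centre of the underside. x to its back, y to its left seen from its front, z up. The stay, a flat steel arm, lies beside the lid on the right.
- open_unit_knob (a point): Centre of the black 20 mm ball knob at the stay's free end. The stay pivots on the lid hinge's line, about the unit's y axis; pivot at x +50, y -35, z 80 mm from the case's origin. Stay down: knob at x -42, y -35, z 112 mm, so 92 mm in front of the pivot and 32 above it (97 mm from its axis). 30 mm free at either side of it, above the case's top. Axes: the unit's, turning with the stay.
- open_unit_stay (a joint): Angle of that stay, rad: 0 is down and locked, 1.1 is as far up as it goes; grows as the knob is lifted up and back. Its nose is clear of the drawer above 0.4. A stiff pivot holds it wherever it is left (about 1 N at the knob moves it). A hutch shelf overhangs the bench from x = 0.644 m on, its underside 277 mm up: after letting go, draw back before rising.
- open_unit_front (a point): Middle of the outer face of the open drawer's front panel (110 mm wide, 66 high; this point is 35 mm above the bench, and 73 mm in front of the case's origin once shut). A pull 44 mm wide, 10 high stands 6 mm proud of the face, its middle 21 mm above this point. Axes are the unit's: x points to its back, the way the drawer shuts; y to its left; z up.
- open_unit_drawer (a joint): How far that drawer stands open, m: starts at 0.062 to 0.070, 0 is fully home against its stop. With the stay down it cannot be shut beyond 0.055; once free it slides at about 2 N and stays where it is left.
- shut_unit_stay (a joint): Angle of the stay of the other, identical unit, whose drawer is shut; rad, 0 is down. To be left alone.
- shut_unit_drawer (a joint): How far the other unit's drawer stands open, m; 0 is shut. To be left alone.
- jar: Bystander: round jar of nuts with a screw cap, 57 mm across, 76 mm high, loose; origin at the centre of its underside.
- tin: Bystander: round open tin of screws, 66 mm across, 30 mm high, loose; origin at the centre of its underside.

How it is judged:
On the way, in this order (a step that is already met when the one before it is completed fails the run):
1. the stay of the open drawer is lifted past 25 degrees with the drawer still open (value of joint open_unit_stay above 0.44 rad and value of joint open_unit_drawer above 0.04 m), for 0.2 s.
2. the drawer is home (value of joint open_unit_drawer below 0.01 m), for 0.2 s.
At the end, for the whole second after the job is handed in: The drawer that stood open is home to within 10 mm, its stay stands raised by more than 25 degrees (0.44 rad), and the other unit's stay is down (below 0.15 rad) and its drawer shut (within 10 mm) (value of joint each of open_unit_drawer, shut_unit_drawer below 0.01 m and value of joint open_unit_stay above 0.44 rad and value of joint shut_unit_stay below 0.15 rad); the robot touches nothing.
It fails at once if the other unit's stay is lifted (value of joint shut_unit_stay above 0.15 rad).
It fails at once if the other unit's drawer is pulled open (value of joint shut_unit_drawer above 0.01 m).
It fails at once if the jar or the tin is pushed away by more than 30 mm (distance of any of jar, tin from where it was at the start of the episode above 0.03 m).
It also fails if it takes over 45 s, if anything falls off the work surface, if the arm or the gripper's body presses on something with over 40 N, if the wrist force passes 120 N, or if a joint passes its speed limit or range.

## Working session

There is one attempt and no reset: what is moved stays moved. The work goes in short steps, Python scripts to look and compute and a shell command to move; the robot and the scene stay as the last step left them, time stands still between calls to the robot, and variables do not carry over. Pictures are saved under pics/ and viewed, at most 10 in all, crops included, and the job is handed in when it is done.

```bash
mkdir -p pics; python3 - <<'E'
from cell import *
import cv2
s=observe()
print({k:s[k] for k in ("t","tcp_pos","tcp_rot","finger_gap")})
for n in ("scene","top"):
    cv2.imwrite(f"pics/{n}.png",grab_frame(n)[:,:,::-1])
    c=calibration(n);print(n,c)
print(calibration("wrist"))
E
```

```text
{'t': 0.0, 'tcp_pos': array([0.19183448, 0.62032279, 0.22567368]), 'tcp_rot': array([-1.57721374e-04,  1.49307300e-01,  9.88790362e-01, -9.61651981e-04]), 'finger_gap': 0.09203076816879165}
scene {'K': array([[482.41704424,   0.        , 282.70197192],
       [  0.        , 482.41704424, 215.52253866],
       [  0.        ,   0.        ,   1.        ]]), 'dist': array([-0.12176205,  0.        ,  0.        ,  0.        ,  0.        ]), 'R': array([[ 0.43788633, -0.89901472, -0.00529928],
       [-0.44122295, -0.20976484, -0.87253712],
       [ 0.78331211,  0.38441025, -0.48851908]]), 't': array([-0.21681352,  0.28537543,  1.13558991])}
top {'K': array([[432.83603008,   0.        , 277.07509924],
       [  0.        , 432.83603008, 205.79023046],
       [  0.        ,   0.        ,   1.        ]]), 'dist': array([-0.02083951,  0.        ,  0.        ,  0.        ,  0.        ]), 'R': array([[ 0.00767108, -0.99996866, -0.00195559],
       [-0.97598889, -0.00706137, -0.21770584],
       [ 0.21768521,  0.00357867, -0.97601247]]), 't': array([-0.01275265,  0.47328734,  1.52217529])}
{'K': array([[354.08518517,   0.        , 281.62067759],
       [  0.        , 354.08518517, 206.42014234],
       [  0.        ,   0.        ,   1.        ]]), 'dist': array([0.00904021, 0.        , 0.        , 0.        , 0.        ]), 'tool_from_camera': array([[-2.07951728e-04, -9.57209012e-01, -2.89397415e-01,
         7.80631329e-02],
       [ 9.99999967e-01, -2.42254258e-04,  8.27106143e-05,
         4.96937735e-04],
       [-1.49279101e-04, -2.89397388e-01,  9.57209031e-01,
        -1.57800174e-01],
       [ 0.00000000e+00,  0.00000000e+00,  0.00000000e+00,
         1.00000000e+00]])}
```

View pics/scene.png

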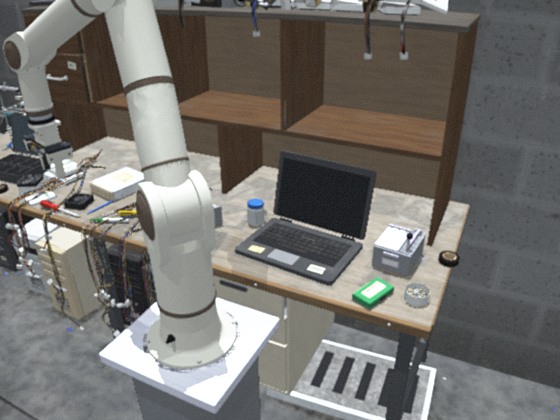

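View pics/top.png

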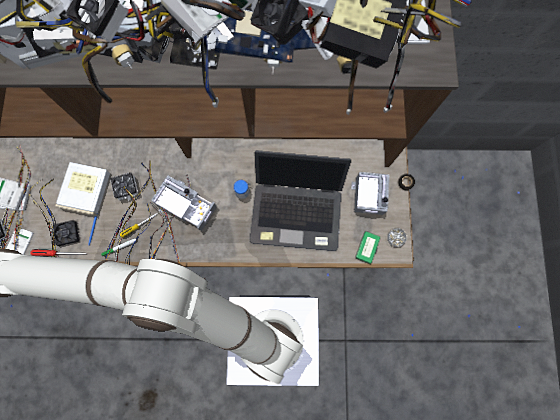

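The scene view shows the right-hand unit at about (400,248), the jar at (256,213) and the tin at (417,294); the arm hides the left unit. The top view has the units at (183,203), rotated and longer, so probably the open one, and at (372,193). I'll enlarge both.

```bash
python3 - <<'E'
import cv2,numpy as np
t=cv2.imread("pics/top.png")
f=lambda x,y,w,h:cv2.resize(t[y:y+h,x:x+w],None,fx=8,fy=8,interpolation=cv2.INTER_CUBIC)
a=f(140,165,100,72)
cv2.imwrite("pics/topL.png",a)
E
```

```text
(no output)
```

View pics/topL.png

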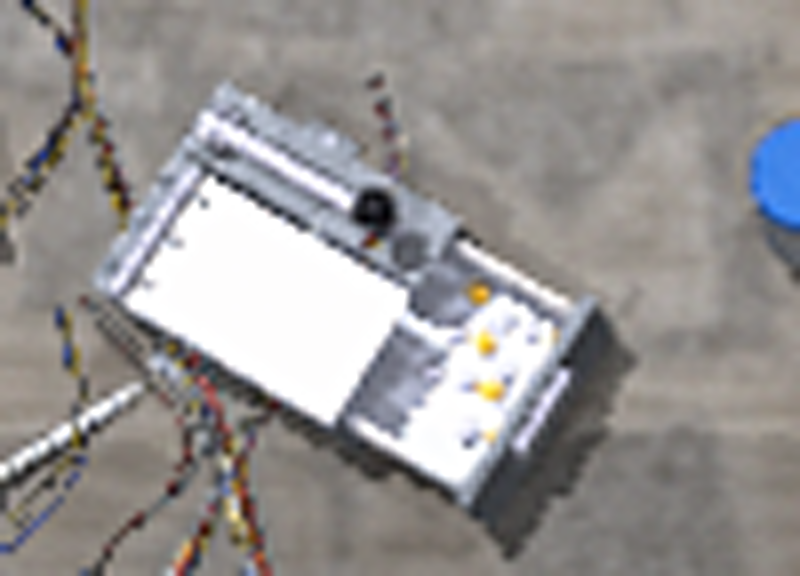

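```bash
cat > h.py <<'E'
import numpy as np,cv2
from cell import *
from scipy.spatial.transform import Rotation as Rot
def cam(n,s=None):
    c=calibration(n)
    if n!="wrist": return c["K"],c["dist"],c["R"],c["t"]
    q=s["tcp_rot"];T=np.eye(4);T[:3,:3]=Rot.from_quat(np.r_[q[1:],q[0]]).as_matrix();T[:3,3]=s["tcp_pos"]
    M=np.linalg.inv(T@c["tool_from_camera"]);return c["K"],c["dist"],M[:3,:3],M[:3,3]
def ray(C,uv):
    K,d,R,t=C;p=cv2.undistortPoints(np.array([[uv]],float),K,d)[0,0]
    v=R.T@np.r_[p,1];return -R.T@t,v/np.linalg.norm(v)
def atz(C,uv,z):
    o,v=ray(C,uv);return o+v*(z-o[2])/v[2]
def proj(C,X):
    K,d,R,t=C;return cv2.projectPoints(np.atleast_2d(np.array(X,float)),cv2.Rodrigues(R)[0],t,K,d)[0][:,0]
def tri(rs):
    A=0;b=0
    for o,v in rs:
        P=np.eye(3)-np.outer(v,v);A=A+P;b=b+P@o
    return np.linalg.solve(A,b)
E
python3 - <<'E'
from h import *
C=cam("top");g=lambda x,y,z:atz(C,(140+x/8,165+y/8),z)
k=g(375,208,.112);a=g(600,305,.068);b=g(478,510,.068);a0=g(632,358,.002);b0=g(512,558,.002)
print("knob",k,"panel",a,b,a0,b0)
n=(a-b)[:2];n0=(a0-b0)[:2]
for m in(n,n0): print(np.linalg.norm(m),np.degrees(np.arctan2(m[0],-m[1])))
# unit right = -y_unit
print(g(215,85,.07),g(100,285,.07),g(460,220,.07))
s=observe();q=s["tcp_rot"];R=Rot.from_quat(np.r_[q[1:],q[0]]).as_matrix();print(R.round(3))
print(g(800,180,.076))
E
```

```text
knob [0.51116198 0.30910519 0.112     ] panel [0.47805993 0.21470366 0.068     ] [0.38406302 0.26545023 0.068     ] [0.46775832 0.20865621 0.002     ] [0.37268089 0.26080809 0.002     ]
0.10682056339144382 61.63650587254765
0.10844139185415898 61.25434465863069
[0.57954942 0.39478718 0.07      ] [0.48524703 0.44091931 0.07      ] [0.51663927 0.27943656 0.07      ]
[[-0.955  0.295 -0.001]
 [ 0.295  0.955 -0.002]
 [ 0.    -0.002 -1.   ]]
[0.53483815 0.12527204 0.076     ]
```

The left unit is the open one, yawed about 61.5°, with its knob near (0.511, 0.309). The jar is at (0.535, 0.125). Next I'll work out a pose tilted 30° that keeps the hand on the front side, away from the shelf, and look with the wrist camera on the way.

```bash
cat >> h.py <<'E'
YAW=np.radians(61.5);UX=np.array([np.cos(YAW),np.sin(YAW),0]);UY=np.array([-np.sin(YAW),np.cos(YAW),0])
def tool(tilt):
    t=np.radians(tilt);z=UX*np.sin(t)+np.array([0,0,-np.cos(t)]);return np.c_[np.cross(UY,z),UY,z]
def go(p,tilt):
    s=observe();q=s["tcp_rot"];R=Rot.from_quat(np.r_[q[1:],q[0]]).as_matrix()
    print("slide",(1000*R.T@(np.array(p)-s["tcp_pos"])).round(1),"turn",np.degrees(Rot.from_matrix(R.T@tool(tilt)).as_rotvec()).round(1))
E
python3 -c "
from h import *
go((.47,.23,.23),30)"
```

```text
slide [-381.  -290.8   -3.7] turn [-20.6 -25.2 -76.7]
```

```bash
python3 -m creep '{"gripper":[0.4,0.4,0.4,0.4,0.4,0.4,0.4,0.4],"slide":[[-45,-35,-10],[-95,-73,-10],[-143,-109,-10],[-190,-145,-10],[-238,-182,-10],[-286,-218,-8],[-334,-255,-6],[-381,-291,-4]],"turn":[[-2.5,-3,-9],[-5,-6.2,-19],[-7.7,-9.4,-28.8],[-10.3,-12.6,-38.4],[-12.9,-15.7,-48],[-15.4,-18.9,-57.5],[-18,-22,-67],[-20.6,-25.2,-76.7]]}' 20
python3 - <<'E'
from h import *
for i in range(1):
    s=observe();f=grab_frame("wrist");C=cam("wrist",s)
    np.savez("w1.npz",R=C[2],t=C[3]);cv2.imwrite("pics/w1.png",f[:,:,::-1])
    print(s["tcp_pos"],proj(C,(.511,.309,.112)))
go((.47,.23,.23),30)
E
```

```text
t: 1.1
tcp_pos: [0.4022, 0.3235, 0.2315]
tcp_rot: [0.165, -0.358, 0.912, 0.11]
ft_force: [-0.5, 0.6, 0.7]
finger_gap: 0.0368
grasp_force: 0.0
[0.40223847 0.32348267 0.23153856] [[170.47995165 219.40787451]]
slide [  10.8 -109.7  -13. ] turn [ -3.7  -6.8 -17.7]
```

View pics/w1.png

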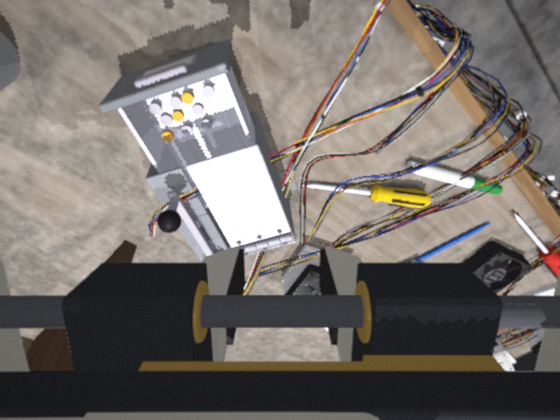

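The wrist view puts the knob at (170,221), against (170.5,219.4) predicted from the top view, so the two agree. I'll finish the move and take a second look.

```bash
python3 -m creep '{"gripper":[0.4,0.4,0.4,0.4],"slide":[[5,-50,-6],[11,-110,-13],[11,-110,-13],[11,-110,-13]],"turn":[[-1.8,-3.4,-8.8],[-3.7,-6.8,-17.7],[-3.7,-6.8,-17.7],[-3.7,-6.8,-17.7]]}' 20
python3 - <<'E'
from h import *
s=observe();f=grab_frame("wrist");C=cam("wrist",s)
np.savez("w2.npz",R=C[2],t=C[3]);cv2.imwrite("pics/w2.png",f[:,:,::-1])
print(s["tcp_pos"],s["joint_positions"].round(2),proj(C,(.511,.309,.112)))
go((.47,.23,.23),30)
E
```

```text
t: 1.65
tcp_pos: [0.4423, 0.2602, 0.2111]
tcp_rot: [0.182, -0.456, 0.862, 0.123]
ft_force: [0.4, 0.5, -0.9]
finger_gap: 0.0368
grasp_force: 0.0
[0.44229595 0.26019347 0.21114883] [ 0.48  0.14 -0.91  2.2  -0.32  0.53  2.39] [[240.83868781 232.4063871 ]]
slide [ -2.7 -33.3 -21.7] turn [-0.3 -4.6 -6.2]
```

View pics/w2.png

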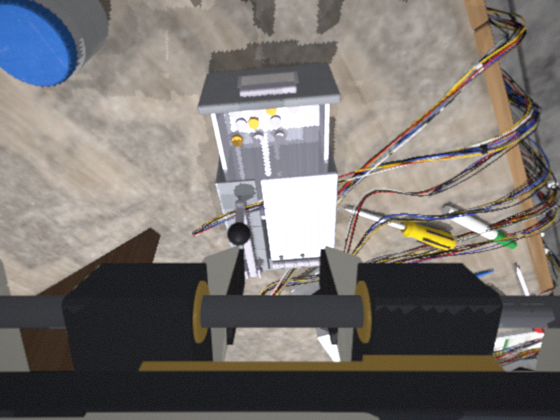

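In the second wrist view the knob is at (239,234), against (240.8,232.4) predicted. Joint 7 is near its limit, though, so I'll turn the tool half round, which gives the same grasp, and triangulate now.

```bash
python3 - <<'E'
from h import *
c=calibration("wrist");W=[(c["K"],c["dist"],d["R"],d["t"]) for d in (np.load("w1.npz"),np.load("w2.npz"))]
T=cam("top")
rs=[ray(T,(186.9,191)),ray(W[0],(170,221)),ray(W[1],(239,234))]
k=tri(rs);print("knob",k,tri(rs[1:]),[proj(C,k).round(1).tolist() for C in [T]+W])
# drawer front pull/top outer edge in both wrist views: outer edge corners
for uvs in ([(199,110),(341,101)],):
    a,b=[atz(W[1],u,.068-.066*0) for u in uvs];print(a,b)
m=[atz(W[1],u,.068) for u in [(207,76),(330,66)]];print("bottomz",[atz(W[1],u,.002) for u in [(207,76),(330,66)]])
E
python3 -m creep '{"gripper":[0.4,0.4,0.4,0.4,0.4,0.4,0.4,0.4],"slide":[[0,-5,-10],[0,-15,-20],[0,-15,-20],[0,-15,-20],[0,-15,-20],[0,-15,-20],[0,-15,-20],[0,-15,-20]],"turn":[[0,0,10],[0,0,20],[0,0,30],[0,0,40],[0,0,50],[0,0,60],[0,0,70],[0,0,80]]}'
python3 -c "
from h import *
print(observe()['joint_positions'].round(2))"
```

```text
knob [0.5113352  0.30855968 0.1138577 ] [0.51373496 0.31006993 0.11121455] [[[186.9, 190.8]], [[169.5, 220.8]], [[240.1, 233.9]]]
[0.48324777 0.21943569 0.068     ] [0.39033668 0.27543255 0.068     ]
bottomz [array([0.48443037, 0.21903948, 0.002     ]), array([0.38841773, 0.27455745, 0.002     ])]
t: 2.7
tcp_pos: [0.4505, 0.245, 0.2287]
tcp_rot: [0.06, 0.209, 0.953, 0.211]
ft_force: [-0.3, -0.3, -0.6]
finger_gap: 0.0368
grasp_force: 0.0
[ 0.37  0.08 -0.73  2.18 -0.41  0.6   1.09]
```

```bash
sed -i 's/radians(61.5)/radians(60.5)/; s/return np.c_\[np.cross(UY,z),UY,z\]/return np.c_[np.cross(-UY,z),-UY,z]/' h.py
cat >> h.py <<'E'
KNOB=np.array([.512,.309,.1125]);PIV=KNOB+.092*UX-np.array([0,0,.032])
def knob(deg):
    a=np.radians(deg)+np.arctan2(32,92);return PIV+.0974*(-UX*np.cos(a)+np.array([0,0,np.sin(a)]))
def grasp(deg,tilt,back=0): return knob(deg)+tool(tilt)[:,2]*(.019-back)
E
python3 -c "
from h import *
go(grasp(0,30,.10),30);print(grasp(0,30,.1))"
```

```text
slide [-24.2  19.5  60.9] turn [-4.3  3.1 94.6]
[0.49205981 0.27375583 0.18264597]
```

```bash
python3 -m creep '{"gripper":[0.4,0.4,0.4,0.4,0.4,0.4,0.4,0.4],"slide":[[0,0,0],[0,0,0],[0,0,0],[-5,5,10],[-10,10,20],[-15,12,30],[-20,16,40],[-24,19,50]],"turn":[[-0.4,0.3,10],[-0.9,0.7,20],[-1.3,1,30],[-1.8,1.3,40],[-2.3,1.6,50],[-2.7,2,60],[-3.2,2.3,70],[-3.6,2.6,80]]}'
python3 -c "
from h import *
print(observe()['joint_positions'].round(2));go(grasp(0,30,.1),30)"
```

```text
t: 3.7
tcp_pos: [0.4899, 0.2696, 0.192]
tcp_rot: [-0.104, 0.766, 0.59, 0.232]
ft_force: [-0.0, 0.6, 0.3]
finger_gap: 0.0365
grasp_force: 0.0
[ 0.19  0.22 -0.57  2.17 -0.52  0.45 -0.18]
slide [-0.5 -0.2 10.5] turn [-0.7  0.5 14.6]
```

```bash
python3 -m creep '{"gripper":[0.4,0.4,0.4],"slide":[[0,0,5],[0,0,10],[0,0,10]],"turn":[[-0.4,0.3,8],[-0.7,0.5,14.6],[-0.7,0.5,14.6]]}'
python3 - <<'E'
from h import *
s=observe();f=grab_frame("wrist");C=cam("wrist",s)
cv2.imwrite("pics/w3.png",f[:,:,::-1])
print(s["tcp_pos"],s["joint_positions"].round(2),proj(C,[KNOB,PIV]))
go(grasp(0,30,.1),30);go(grasp(0,30,0),30)
E
```

```text
t: 4.08
tcp_pos: [0.4915, 0.2739, 0.1832]
tcp_rot: [-0.13, 0.833, 0.49, 0.224]
ft_force: [0.3, 0.4, -0.7]
finger_gap: 0.0369
grasp_force: 0.0
[0.49145544 0.27394944 0.18323992] [ 0.14  0.23 -0.53  2.18 -0.56  0.41 -0.38] [[282.26741323 215.40777077]
 [282.68682844 117.92914778]]
slide [-0.4  0.4  0.8] turn [-0.  -0.   0.5]
slide [ -0.4   0.4 100.8] turn [-0.  -0.   0.5]
```

View pics/w3.png

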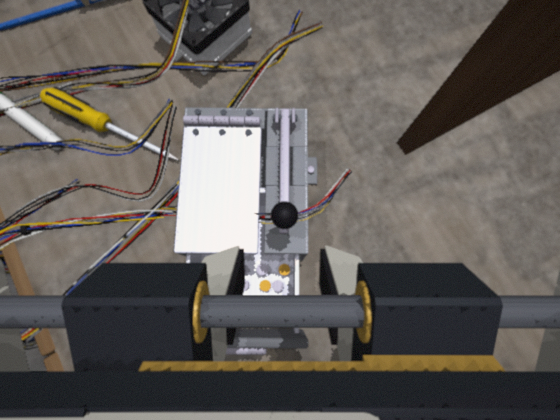

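The knob shows at (284,215), against (282.3,215.4) predicted: about 1 mm in tool y. The lid and stay line up with the fingers. Next I'll move in and grip.

```bash
python3 -m creep '{"gripper":[0.4,0.4,0.4,0.4,0.1,0.1,0.1,0.1],"slide":[[0,1.5,35],[0,1.5,70],[0,1.5,101],[0,1.5,101],[0,1.5,101],[0,1.5,101],[0,1.5,101],[0,1.5,101]],"turn":[[0,0,0.5],[0,0,0.5],[0,0,0.5],[0,0,0.5],[0,0,0.5],[0,0,0.5],[0,0,0.5],[0,0,0.5]]}' 15
python3 -c "
from h import *
print(observe()['joint_positions'].round(2))
for d in (10,20,30,40,46):go(grasp(d,30),30)"
```

```text
t: 5.12
tcp_pos: [0.5181, 0.317, 0.0972]
tcp_rot: [-0.131, 0.835, 0.486, 0.224]
ft_force: [-5.8, -0.3, 6.9]
finger_gap: 0.0182
grasp_force: 15.0
[-0.02  0.46 -0.46  2.15 -0.64  0.19 -0.31]
slide [12.8 -1.4 -9.1] turn [ 0.  -0.1 -0.1]
slide [ 28.1  -1.4 -16.5] turn [ 0.  -0.1 -0.1]
slide [ 44.4  -1.4 -21.1] turn [ 0.  -0.1 -0.1]
slide [ 61.3  -1.5 -22.8] turn [ 0.  -0.1 -0.1]
slide [ 71.5  -1.5 -22.4] turn [ 0.  -0.1 -0.1]
```

```bash
python3 -c "
from h import *
for d,t in ((5,28),(10,26),(15,24),(20,22)):go(grasp(d,t),t)"
```

```text
slide [ 5.  -1.4 -4.5] turn [ 0.  -2.1 -0.1]
slide [11.5 -1.4 -9.2] turn [ 0.  -4.1 -0.1]
slide [ 18.3  -1.4 -13.2] turn [ 0.  -6.1 -0.1]
slide [ 25.4  -1.4 -16.7] turn [ 0.  -8.1 -0.1]
```

```bash
python3 -m creep '{"gripper":[0.1,0.1,0.1,0.1,0.1,0.1],"slide":[[2.5,0,-2.5],[5,0,-4.5],[11.5,0,-9],[18.5,0,-13],[25.5,0,-16.5],[25.5,0,-16.5]],"turn":[[0,-1,0],[0,-2,0],[0,-4,0],[0,-6,0],[0,-8,0],[0,-8,0]]}' 25
python3 -c "
from h import *
print(observe()['joint_positions'].round(2))
for d,t in ((20,22),(26,21),(32,20),(38,20),(44,20),(48,20)):go(grasp(d,t),t)"
```

```text
t: 5.88
tcp_pos: [0.5247, 0.3288, 0.124]
tcp_rot: [-0.096, 0.848, 0.494, 0.165]
ft_force: [-4.9, -1.3, 3.1]
finger_gap: 0.018
grasp_force: 25.0
[-0.41  0.39 -0.09  2.03 -0.41  0.43 -0.65]
slide [ 0.3 -1.3 -0.3] turn [-0.  -0.  -0.1]
slide [ 9.1 -1.4 -4.8] turn [-0.  -1.  -0.1]
slide [18.4 -1.4 -8.2] turn [-0.  -2.  -0.1]
slide [ 28.3  -1.4 -10.7] turn [-0.  -2.  -0.1]
slide [ 38.4  -1.4 -12.1] turn [-0.  -2.  -0.1]
slide [ 45.2  -1.4 -12.4] turn [-0.  -2.  -0.1]
```

```bash
python3 -m creep '{"gripper":[0.1,0.1,0.1,0.1,0.1,0.1,0.1],"slide":[[9,0,-5],[18.5,0,-8],[28.5,0,-10.5],[38.5,0,-12],[45,0,-12.5],[45,0,-12.5],[45,0,-12.5]],"turn":[[0,-1,0],[0,-2,0],[0,-2,0],[0,-2,0],[0,-2,0],[0,-2,0],[0,-2,0]]}'
python3 - <<'E'
from h import *
s=observe();f=grab_frame("wrist");C=cam("wrist",s)
cv2.imwrite("pics/w4.png",f[:,:,::-1]);print(s["joint_positions"].round(2),proj(C,[knob(46),PIV]))
go(grasp(48,20),20)
E
```

```text
t: 6.75
tcp_pos: [0.5435, 0.3612, 0.1522]
tcp_rot: [-0.088, 0.851, 0.495, 0.151]
ft_force: [-5.7, 0.7, 4.8]
finger_gap: 0.0178
grasp_force: 25.0
[-0.52  0.4  -0.02  1.91 -0.32  0.55 -0.8 ] [[277.35921504 294.05070738]
 [278.94111689 210.61444715]]
slide [-0.  -1.7 -0.3] turn [-0.  -0.1 -0.2]
```

View pics/w4.png

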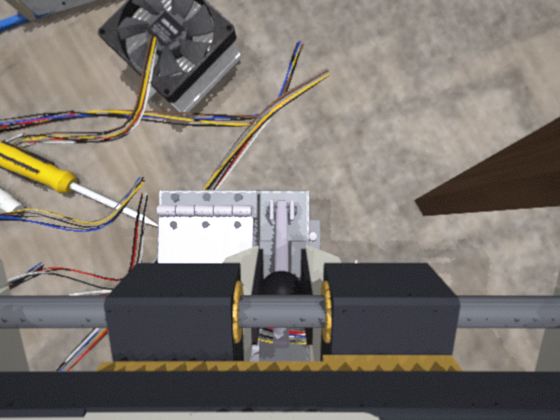

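The picture shows the knob held between the pads at about (282,280), with the stay standing up from the hinge. Next I'll let go and draw back towards the front.

```bash
python3 -m creep '{"gripper":[0.38,0.38,0.38,0.38,0.38,0.38,0.38,0.1],"slide":[[0,0,0],[0,0,0],[0,0,0],[-24,0,-9],[-48,0,-17],[-94,0,-34],[-141,0,-51],[-141,0,-51]],"turn":[[0,0,0],[0,0,0],[0,0,0],[0,0,0],[0,0,0],[0,0,0],[0,0,0],[0,0,0]]}'
python3 - <<'E'
from h import *
s=observe();f=grab_frame("wrist");C=cam("wrist",s)
cv2.imwrite("pics/w5.png",f[:,:,::-1]);print(s["joint_positions"].round(2))
P=proj(C,[knob(d) for d in (0,30,40,46,50)]);print(P.round(0).tolist())
F=KNOB-.097*UX+.035*UY;F[2]=.033
print(F,(s["tcp_pos"]-F)@UX,(s["tcp_pos"]-F)@UY)
go(F-.07*UX+np.array([0,0,.12]),20);go(F-.05*UX,20);go(F-.01*UX,20)
E
```

```text
t: 7.8
tcp_pos: [0.4685, 0.2264, 0.1508]
tcp_rot: [-0.087, 0.853, 0.493, 0.15]
ft_force: [0.6, 0.2, 1.5]
finger_gap: 0.0288
grasp_force: 0.0
[-0.29  0.21 -0.06  2.19 -0.44  0.51 -0.51]
[[276.0, 106.0], [274.0, 22.0], [273.0, -18.0], [272.0, -44.0], [272.0, -62.0]]
[0.43377247 0.24181032 0.033     ] 0.0036828790127849315 -0.03779090150737758
slide [-71.3 -37.5 -27.5] turn [ 0.1 -0.1 -0.4]
slide [-93.7 -37.6  92. ] turn [ 0.1 -0.1 -0.4]
slide [-56.1 -37.9 105.8] turn [ 0.1 -0.1 -0.4]
```

View pics/w5.png

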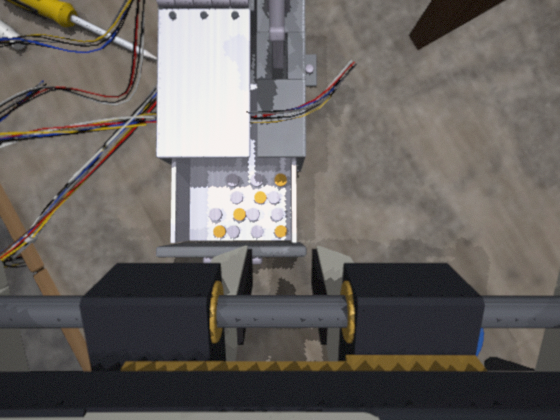

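The knob has left its down position, predicted at (276,106), and the stay rises out of the top of the frame at (278,20). The drawer is still open, with its front panel edge at v≈247, u 158–303. The jar, at (480,345), is clear. I'll close the fingers, move in front of the panel and go down.

```bash
python3 -m creep '{"gripper":[0,0,0,0,0,0,0,0],"slide":[[-35,-20,-14],[-71,-42,-27],[-75,-42,10],[-85,-42,45],[-94,-42,75],[-94,-42,92],[-94,-42,92],[-94,-42,92]],"turn":[[0,0,0],[0,0,0],[0,0,0],[0,0,0],[0,0,0],[0,0,0],[0,0,0],[0,0,0]]}'
python3 - <<'E'
from h import *
s=observe();print(s["joint_positions"].round(2))
F=KNOB-.097*UX+.035*UY;F[2]=.033
print((s["tcp_pos"]-F)@UX,(s["tcp_pos"]-F)@UY)
for d in (-.012,.02,.04,.055):go(F+d*UX+.004*UY,20)
E
```

```text
t: 8.85
tcp_pos: [0.4058, 0.2025, 0.0332]
tcp_rot: [-0.087, 0.851, 0.495, 0.151]
ft_force: [0.3, -0.2, -0.4]
finger_gap: 0.0003
grasp_force: 0.0
[-0.19  0.39 -0.17  2.39 -1.04  0.19  0.15]
-0.04794947129491133 0.005010759800914491
slide [33.7  0.9 12.6] turn [ 0.1 -0.1 -0.1]
slide [63.7  0.9 23.6] turn [ 0.1 -0.1 -0.1]
slide [82.5  0.8 30.4] turn [ 0.1 -0.1 -0.1]
slide [96.6  0.8 35.6] turn [ 0.1 -0.1 -0.1]
```

```bash
python3 -m creep '{"gripper":[0,0,0,0,0,0,0,0],"slide":[[16,0,6],[32,0,12],[42,0,16],[52,0,19],[62,0,23],[72,0,26.5],[82,0,30.5],[82,0,30.5]],"turn":[[0,0,0],[0,0,0],[0,0,0],[0,0,0],[0,0,0],[0,0,0],[0,0,0],[0,0,0]]}'
python3 - <<'E'
from h import *
s=observe();print(s["joint_positions"].round(2))
F=KNOB-.097*UX+.035*UY;F[2]=.033
print((s["tcp_pos"]-F)@UX,s["ft_force"]@UX)
E
```

```text
t: 9.85
tcp_pos: [0.4487, 0.2795, 0.0324]
tcp_rot: [-0.088, 0.851, 0.495, 0.151]
ft_force: [0.3, -1.1, -0.4]
finger_gap: 0.0008
grasp_force: 0.0
[-0.48  0.46 -0.    2.25 -0.94  0.23 -0.1 ]
0.04010884492502275 -0.8117210768035451
```

Force is still low, so I'll go on in small steps until the stop is felt.

```bash
python3 -m creep '{"gripper":[0,0,0,0],"slide":[[5,0,1.8],[10,0,3.6],[14,0,5],[14,0,5]],"turn":[[0,0,0],[0,0,0],[0,0,0],[0,0,0]]}'
```

```text
t: 10.35
tcp_pos: [0.4557, 0.2913, 0.0324]
tcp_rot: [-0.088, 0.851, 0.495, 0.15]
ft_force: [-0.3, -1.1, 0.0]
finger_gap: 0.0008
grasp_force: 0.1
```

```bash
python3 -m creep '{"gripper":[0,0,0],"slide":[[3,0,1],[5,0,1.8],[5,0,1.8]],"turn":[[0,0,0],[0,0,0],[0,0,0]]}'
```

```text
t: 10.72
tcp_pos: [0.457, 0.2933, 0.0314]
tcp_rot: [-0.087, 0.852, 0.494, 0.149]
ft_force: [-3.6, -6.3, 1.1]
finger_gap: 0.0004
grasp_force: 3.4
```

The stop is felt at about 65 mm of drawer travel, with 7 N. A slight extra press, then back away and check.

```bash
python3 -m creep '{"gripper":[0,0,0,0,0,0,0,0],"slide":[[2,0,0.8],[2,0,0.8],[-20,0,-7],[-50,0,-18],[-70,0,-26],[-85,0,-60],[-100,0,-110],[-100,0,-110]],"turn":[[0,0,0],[0,0,0],[0,0,0],[0,0,0],[0,0,0],[0,0,0],[0,0,0],[0,0,0]]}'
python3 - <<'E'
from h import *
s=observe();f=grab_frame("wrist");C=cam("wrist",s);t=grab_frame("top")
F=KNOB-.031*UX+.035*UY;F[2]=.068
print(s["ft_force"].round(1),proj(C,[F+.055*UY,F-.055*UY,knob(46)]).round(0).tolist(),proj(cam("top"),[knob(46),knob(0)]).round(1).tolist())
a=cv2.resize(t[165:237,140:240],(780,560),interpolation=cv2.INTER_CUBIC)
cv2.imwrite("pics/end.png",np.hstack([cv2.resize(f,(400,300)),cv2.resize(a,(400,300))])[:,:,::-1])
E
```

```text
t: 11.72
tcp_pos: [0.3952, 0.1801, 0.1044]
tcp_rot: [-0.087, 0.852, 0.494, 0.154]
ft_force: [0.7, 0.3, -0.1]
finger_gap: -0.0001
grasp_force: 0.0
[ 0.7  0.3 -0.1] [[195.0, 34.0], [374.0, 33.0], [390.0, -367.0]] [[170.9, 179.4], [186.9, 190.7]]
```

View pics/end.png

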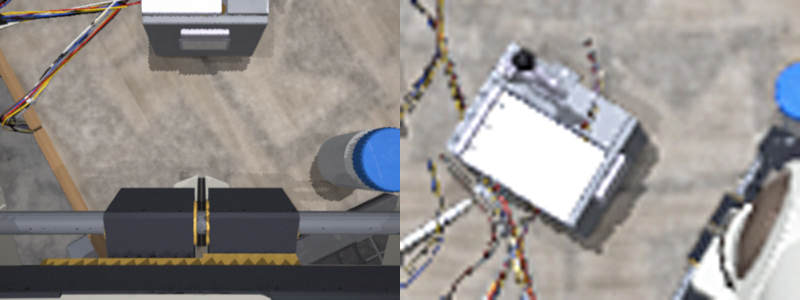

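The drawer is flush with the case in both halves of the picture. The knob is at top-view pixel (170.5,179.4), matching the 46° prediction of (170.9,179.4). The jar has not moved and the hand is clear, so I'll hand in.

```bash
python3 -c "
from cell import *
print(sign_off())"
```

```text
the job is handed in; nothing more can be done
None
```

I lifted the stay to about 46° and let go of it there, then pushed the drawer home to its stop and handed the job in with the arm clear; the other unit, jar and tin were left alone. `sign_off()` returned no verdict.

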